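# Sort a mixed handful of clay tools and drawing things

### The job

Sort the mixed handful of five things lying between the two trays in front of the robot. The two clay tools (the wooden loop tool and the red-handled needle tool) go into the dark wooden tray, the two drawing things (the marker and the eraser) into the blue tray, one thing to a bay in either order, lying flat on the bay's floor; the steel ring cutter goes upright in the middle of the white dish. Leave the two clay balls where they are.

Things in the scene. Friction and masses are not known exactly. Their poses are not given: they have to be found in the camera images.
- loop_tool_mid (a point): Trimming tool with a plain light wooden handle and a small steel wire loop, 163 mm long, handle 14 mm thick and wide, loop 22 mm wide. Origin: middle of its length, half-way up, on the handle and about at its balance point or within 20 mm of it; y runs along the tool (the wire loop is at the -y end), z up as it lies. Lies flat; plainly grasped across the handle from above at the origin.
- needle_mid (a point): Needle tool with an orange-red handle 12 mm thick and a thin steel needle, 158 mm long in all. Origin: middle of its length, half-way up, on the handle and about at its balance point or within 20 mm of it; y runs along the tool (the needle is at the -y end), z up as it lies. Lies flat; plainly grasped across the handle from above at the origin.
- felt_pen_mid (a point): Marker with a white barrel and black cap, 135 mm long, 17 mm wide, 16 mm high as it lies. Origin: its centre; y runs along it, z up as it lies. Grasped across its width.
- rubber_mid (a point): White eraser in a green sleeve, 40 mm long, 19 mm wide, 12 mm high as it lies. Origin: its centre; y runs along its length, z up. Grasped across its width.
- cutter_mid (a point): Round steel ring cutter, open ring of 48 mm outer diameter and 22 mm height, standing on the table with its axis upright. Origin: centre, half-way up; z is its axis. Grasped across its outside.
- wood_tray: Long dark wooden tray, fixed to the table, 200 x 183 x 16 mm, open at the top, floor 4 mm thick, outer walls and one middle wall 5 mm thick and 16 mm high. Two equal bays side by side, each 190 mm long (along x) and 84 mm wide inside. Origin: centre of the underside, on the table; z up. The bays' centres are at y = +0.0445 and y = -0.0445 in the tray's frame, their floor at z = 0.004.
- blue_tray: Shorter blue plastic tray, fixed to the table, 172 x 183 x 16 mm, open at the top, floor 4 mm thick, outer walls and one middle wall 5 mm thick and 16 mm high. Two equal bays side by side, each 162 mm long (along x) and 84 mm wide inside. Origin: centre of the underside, on the table; z up. The bays' centres are at y = +0.0445 and y = -0.0445 in the tray's frame, their floor at z = 0.004.
- dish: White china dish, 117 mm wide at the rim and 25 mm high, fixed to the table. Origin: centre of the underside; z up. Its inside is hollow, with a floor 6 mm above the table and a gently sloping wall; the ring cutter set down in its middle rests with its lower edge about 6 to 9 mm above the table.
- big_ball_mid (a point): Bystander: dark brown clay ball, 44 mm wide, 38 mm high, loose. Origin: its centre.
- small_ball_mid (a point): Bystander: dark brown clay ball, 35 mm wide, 31 mm high, loose. Origin: its centre.
Mind the look-alikes: they are no part of the job. Leave any pink or yellow look-alike of the part that bears rubber_mid alone.

How it is judged:
By the outcome, as a careful person would: the job done as asked, in the order asked, and still so for the second after the job is handed in, with the robot touching nothing.
It also fails if it takes over 122 s, if anything falls off the work surface, if the arm or the gripper's body presses on something with over 40 N, if the wrist force passes 120 N, or if a joint passes its speed limit or range.

### The arm

A 7-joint arm with a two-finger parallel gripper is mounted at the origin on a cart in front of the work surface, level with it; the furniture and walls round the work are solid. World frame = base frame: x ahead of the robot, y to its left, z up, the work surface at z = 0. Lengths are in m, angles in rad, forces in N, time in s.
With the tool pointing down it reaches from about 0.4 to 0.875 m from the base axis. Payload 6.5 kg.
Tool frame: the origin (TCP) lies on the centre line of the jaws, within the pads' length; the fingertips stand 14 mm ahead of it and the grasp point (between the pads) lies 5 mm behind it (arm.tip_extent is the distance from the TCP to the fingertips, in m); z points along the fingers, y is the line along which they close (so a half turn about z gives the same grasp; the last joint's range is limited). The gripper opens to 88 mm and grips with 3 to 60 N. Pads are 18 mm wide; open, the fingers measure 123 mm over their backs; the gripper's body (75 mm by 187 mm) begins 45 mm behind the grasp point.
Start: joints at [1.144, 0.536, -0.004, 1.538, 0.003, 1.067, -0.071], TCP at [0.229, -0.608, 0.253] pointing down, gripper open.
Joint ranges: [-2.7, 2.7], [-0.37, 2.16], [-1.27, 1.26], [0.24, 2.4], [-1.31, 4.45], [0.19, 1.91], [-2.76, 2.76]. Speed limits (rad/s): [2.39, 2.39, 3.14, 3.14, 3.14, 3.14, 3.14].

### API

Orientations are given as a 3x3 rotation matrix whose columns are the frame's x, y, z axes.
In Python, from bench import arm gives the robot as it stands. The module is installed in compiled form; this text tells all that it offers.
- The arm moves only by the tool jog_arm, never from a script. Its argument "rows" is a list of rows, each a list of 7 numbers: the shift along the tool's x, y, z in cm, then the turn, a rotation vector about the tool's x, y, z in degrees, then the opening, from 0 (shut) to 1 (fully open). A call has 1 to 10 rows; each row is the pose to reach, as a shift and turn from the pose commanded when the call began, along the tool's axes at that moment; what a row does not reach only later rows make up. A row lasts 1/8 s, in which the tool goes at most 62.5 mm and 10.7 degrees, less where a joint would pass 70% of its speed; a pose out of reach is approached as far as the arm can. A call with a gripper value outside its range is refused whole. The fingers move at their own pace and stop on an object; "force" is the grip in N (left out, the last holds). Time passes only in rows, so rows that repeat a pose let the fingers close. It gives the time, the measured TCP pose, the force, the opening and the grip force at its end, in the units of the state.
- arm.sense(): the state, without advancing time (a new reading comes with each control period).
- arm.grab_frame(name): name is "scene" or "top"; returns the picture (480x640x3 uint8, red, green, blue); there is no depth.
- arm.get_calibration(name): a dict with "fx", "fy", "cx", "cy" (pixels), "dist_coeffs" ([k1, k2, p1, p2, k3] as OpenCV has them; the pictures are not rectified), "world_from_camera" (4x4, takes a point from camera to world coordinates). Camera axes: x right, y down, z forward; pixel columns grow to the right and rows downward; lengths in m; the calibration is good to about 2 mm. A picture is of the moment at which its call begins. get_calibration takes no time and is no camera call.
- arm.finish_job(): hands the job in; it is judged then, once.
The state is a dict: "clock": time; "joint_pos": joint angles; "dq": joint speeds; "effort": joint torques, N m; "ee_pos": TCP position; "eef_rot": TCP orientation; "force": force on the tool from outside, world axes, zero at the start; "torque": the same for the moment, N m; "finger_gap": finger opening in m; "gripper_force": force on a finger pad.
Only numpy, scipy, OpenCV 4.12 (cv2) and the standard library are available. Lean on these libraries where they do the work, as an engineer would, in place of code of your own. Each camera call takes 0.05 s, during which the arm holds its last target. There are 200 camera calls.

## Working session

There is one attempt and no reset: what is moved stays moved. The work goes in short steps, Python scripts to look and compute and a tool call to move; the robot and the scene stay as the last step left them, time stands still between calls to the robot, and variables do not carry over. Pictures are saved under pics/ and viewed, at most 14 in all, crops included, and the job is handed in when it is done.

Besides the shell and the picture viewer there is one more tool, called after ">>>" as name([rows], argument=value, ...), one row to a line, values as JSON. jog_arm: Moves the arm, as the interface text tells. Its arguments: {"type":"object","properties":{"rows":{"type":"array"},"force":{"type":"number"}},"required":["rows"]}

```bash
mkdir -p pics; ls; python3 - <<'E'
from bench import arm
import cv2,numpy as np
for n in("scene","top"):
    im=arm.grab_frame(n); cv2.imwrite(f"pics/{n}0.png",im[:,:,::-1]); c=arm.get_calibration(n); print(n,{k:np.round(v,4).tolist() for k,v in c.items()})
s=arm.sense(); print({k:np.round(v,3).tolist() for k,v in s.items()}, arm.tip_extent)
E
```

```text
pics
scene {'fx': 488.5871, 'fy': 488.5871, 'cx': 316.3335, 'cy': 236.3539, 'dist_coeffs': [0.0022, 0.0, 0.0, 0.0, 0.0], 'world_from_camera': [[0.7952, -0.348, 0.4965, 0.0646], [-0.6062, -0.4383, 0.6636, -0.6093], [-0.0133, -0.8287, -0.5595, 0.5524], [0.0, 0.0, 0.0, 1.0]]}
top {'fx': 433.0198, 'fy': 433.0198, 'cx': 313.3906, 'cy': 233.1539, 'dist_coeffs': [-0.0893, 0.0, 0.0, 0.0, 0.0], 'world_from_camera': [[-0.0124, -0.99, 0.1404, 0.4092], [-0.9997, 0.0097, -0.0202, 0.0037], [0.0186, -0.1406, -0.9899, 0.9264], [0.0, 0.0, 0.0, 1.0]]}
{'clock': 0.1, 'joint_pos': [1.144, 0.537, -0.004, 1.539, 0.003, 1.067, -0.071], 'dq': [-0.001, -0.0, 0.001, -0.003, 0.001, -0.001, -0.0], 'effort': [0.003, -57.209, 0.994, -25.223, -0.056, 0.013, 0.0], 'ee_pos': [0.229, -0.608, 0.252], 'eef_rot': [[0.936, 0.353, -0.001], [0.353, -0.936, 0.001], [-0.0, -0.002, -1.0]], 'force': [0.529, 0.957, 0.351], 'torque': [-0.006, -0.028, -0.01], 'gripper_force': 0.0, 'finger_gap': 0.088} 0.014
```

View pics/top0.png

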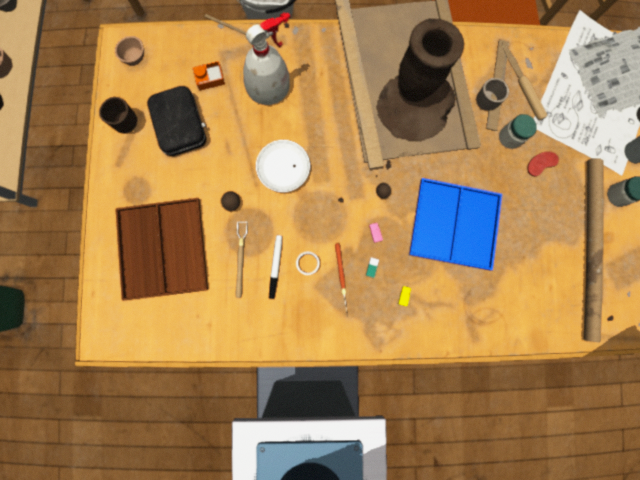

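View pics/scene0.png

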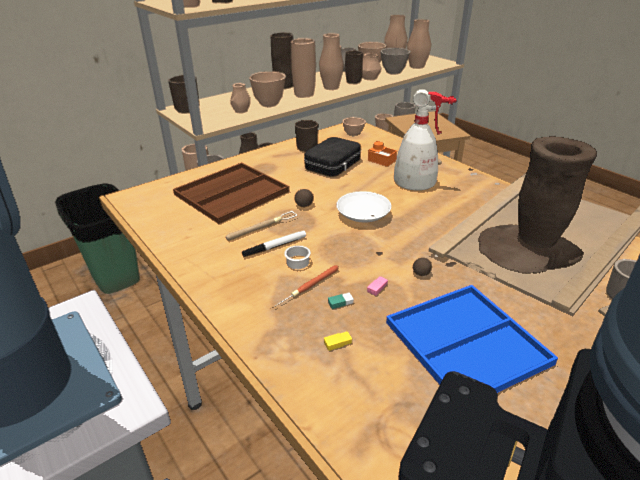

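```bash
cat > h.py <<'E'
import cv2,numpy as np
from bench import arm
def ray(n,px,z):
    c=arm.get_calibration(n);K=np.array([[c['fx'],0,c['cx']],[0,c['fy'],c['cy']],[0,0,1]])
    p=cv2.undistortPoints(np.array(px,float).reshape(-1,1,2),K,np.array(c['dist_coeffs'])).reshape(-1,2)
    T=np.array(c['world_from_camera']);d=np.c_[p,np.ones(len(p))]@T[:3,:3].T
    return T[:3,3]+d*((z-T[2,3])/d[:,2])[:,None]
def mask(im,lo,hi,box):
    h=cv2.cvtColor(im,cv2.COLOR_RGB2HSV);m=cv2.inRange(h,np.array(lo),np.array(hi));k=np.zeros_like(m);x0,y0,x1,y1=box;k[y0:y1,x0:x1]=m[y0:y1,x0:x1];return k
def big(m):
    cs,_=cv2.findContours(m,cv2.RETR_EXTERNAL,cv2.CHAIN_APPROX_NONE);return max(cs,key=cv2.contourArea)
def rect(n,m,z):
    w=ray(n,big(m).reshape(-1,2),z)[:,:2]; return cv2.minAreaRect((w*1000).astype(np.float32))
E
python3 - <<'E'
from h import *
im=cv2.cvtColor(cv2.imread("pics/top0.png"),cv2.COLOR_BGR2RGB)
cv2.imwrite("pics/crop0.png",cv2.resize(im[215:320,225:420,::-1],None,fx=4,fy=4,interpolation=cv2.INTER_CUBIC))
R=lambda s,lo,hi,b,z:print(s,np.round(np.array(sum([list(np.atleast_1d(q)) for q in rect("top",mask(im,lo,hi,b),z)],[])),1))
R("blue",(100,150,60),(125,255,255),(395,165,520,285),.016)
R("wood",(0,60,0),(12,255,125),(105,185,220,310),.016)
R("dish",(0,0,170),(180,50,255),(245,130,320,200),.025)
R("needle",(0,150,80),(12,255,255),(325,235,355,320),.006)
R("green",(70,80,30),(95,255,255),(355,250,390,285),.012)
R("rubber",(0,0,150),(180,80,255),(365,250,383,268),.012)
R("cap",(0,0,0),(180,255,70),(262,230,290,305),.010)
R("pen",(0,0,140),(180,70,255),(262,230,290,305),.010)
R("ring",(0,0,110),(180,70,255),(290,245,326,282),.022)
R("ballB",(0,0,0),(180,255,75),(215,185,245,215),.019)
R("ballS",(0,0,0),(180,255,75),(370,178,395,203),.015)
R("pink",(150,60,100),(180,255,255),(360,215,390,250),.012)
R("yellow",(26,150,150),(34,255,255),(392,280,418,312),.012)
print(ray("top",[(239,297),(242,222),(240,246),(279,237),(272,297),(338,244),(347,312)],.006).round(3))
E
```

```text
blue [ 556.5 -324.8  182.3  170.6   78.5]
wood [509.7 310.3 196.4 181.6   6.8]
dish [685.4  50.1 114.4 114.   89.5]
needle [470.8 -70.7  94.8  11.9   6. ]
green [ 458.  -136.3   16.5   23.1   74.2]
rubber [ 477.  -142.2   19.6   16.1   73.3]
cap [424.2  72.8  12.1  39.8  80.5]
pen [491.   64.3  14.5  90.4  82.9]
ring [474.6  -1.7  48.1  46.   89.4]
ballB [609.3 161.1  38.2  36.6  62.8]
ballS [ 630.4 -167.1   26.5   29.    89.7]
pink [ 539.8 -148.1   39.7   19.7   14.2]
yellow [ 403.6 -205.5   19.6   39.4   75.2]
[[ 0.405  0.143  0.006]
 [ 0.565  0.138  0.006]
 [ 0.513  0.142  0.006]
 [ 0.532  0.059  0.006]
 [ 0.405  0.074  0.006]
 [ 0.516 -0.068  0.006]
 [ 0.371 -0.084  0.006]]
```

View pics/crop0.png

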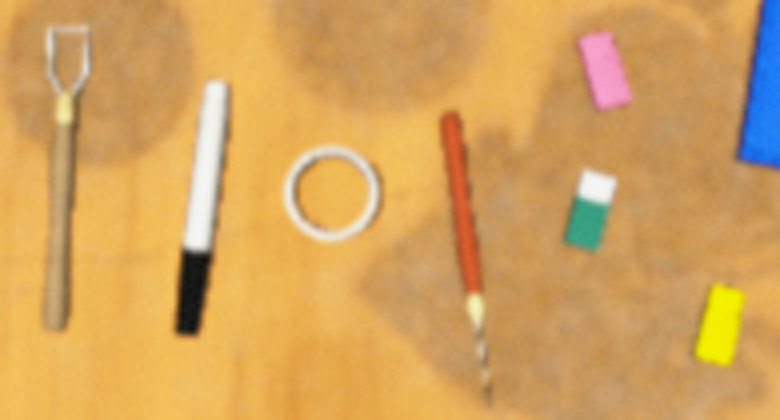

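The crop shows (÷4, +225/+215) the loop tool from (242,222) to (239,297), the pen, the ring, the needle tool with its needle end near (347,316), and the eraser at (372,267). World positions are in hand, so I'm moving now.

>>> jog_arm([
  [20,-19.5,0,0,0,10,0.5],
  [40.5,-39,0,0,0,20.7,0.5],
  [40.5,-39,0,0,0,20.7,0.5],
  [40.5,-39,0,0,0,20.7,0.5],
  [40.5,-39,0,0,0,20.7,0.5],
  [40.5,-39,0,0,0,20.7,0.5],
  [40.5,-39,0,0,0,20.7,0.5],
  [40.5,-39,0,0,0,20.7,0.5],
  [40.5,-39,0,0,0,20.7,0.5],
  [40.5,-39,0,0,0,20.7,0.5],
], force=15)

```text
clock: 1.35
ee_pos: [0.4723, -0.095, 0.2527]
eef_rot: [[1.0, 0.009, 0.001], [0.009, -1.0, 0.002], [0.001, -0.002, -1.0]]
force: [-0.9, -0.4, -0.8]
finger_gap: 0.0438
gripper_force: 0.0
```

```bash
cat >> h.py <<'E'
def to(x,y,z,psi):
    s=arm.sense();R=np.array(s['eef_rot']);a=np.radians(psi);c,d=np.cos(a),np.sin(a)
    G=np.array([[c,d,0],[d,-c,0],[0,0,-1]]);from scipy.spatial.transform import Rotation as Q
    print("shift cm",(100*R.T@(np.array([x,y,z])-s['ee_pos'])).round(2),"turn",np.degrees(Q.from_matrix(R.T@G).as_rotvec()).round(1),"t",round(s['clock'],2),"pos",np.round(s['ee_pos'],3),"gap",round(s['finger_gap'],4),"F",np.round(s['force'],1),"grip",s['gripper_force'])
E
python3 -c "
from h import *
to(.485,.1405,.12,-1.8)"
```

```text
shift cm [  1.47 -23.51  13.32] turn [-0.1 -0.   2.3] t 1.35 pos [ 0.472 -0.095  0.253] gap 0.0438 F [-0.9 -0.4 -0.8] grip 0.0
```

>>> jog_arm([
  [1.5,-23.5,13.3,0,0,2.3,0.5],
  [1.5,-23.5,13.3,0,0,2.3,0.5],
  [1.5,-23.5,13.3,0,0,2.3,0.5],
  [1.5,-23.5,13.3,0,0,2.3,0.5],
  [1.5,-23.5,13.3,0,0,2.3,0.5],
  [1.5,-23.5,13.3,0,0,2.3,0.5],
  [1.5,-23.5,13.3,0,0,2.3,0.5],
  [1.5,-23.5,13.3,0,0,2.3,0.5],
])

```text
clock: 2.35
ee_pos: [0.4864, 0.1329, 0.1203]
eef_rot: [[0.999, -0.043, 0.001], [-0.043, -0.999, -0.001], [0.001, 0.001, -1.0]]
force: [-0.2, 0.3, 0.2]
finger_gap: 0.0441
gripper_force: 0.0
```

```bash
python3 -c "
from h import *
to(.483,.1405,.017,-1.8)"
```

```text
shift cm [-0.38 -0.75 10.33] turn [ 0.  -0.1 -0.7] t 2.35 pos [0.486 0.133 0.12 ] gap 0.0441 F [-0.2  0.3  0.2] grip 0.0
```

>>> jog_arm([
  [-0.3,-0.7,5,0,0,-0.5,0.5],
  [-0.3,-0.7,9,0,0,-0.5,0.5],
  [-0.3,-0.7,10.3,0,0,-0.5,0.5],
  [-0.3,-0.7,10.3,0,0,-0.5,0.5],
  [-0.3,-0.7,10.3,0,0,-0.5,0.5],
])

```text
clock: 2.98
ee_pos: [0.4842, 0.1419, 0.0181]
eef_rot: [[0.999, -0.032, 0.002], [-0.032, -0.999, 0.001], [0.002, -0.001, -1.0]]
force: [0.7, -0.2, 1.0]
finger_gap: 0.0443
gripper_force: 0.0
```

```bash
python3 -c "
from h import *
to(.483,.1405,.016,-1.8)"
```

```text
shift cm [-0.12  0.14  0.21] turn [-0.  -0.1 -0.1] t 2.98 pos [0.484 0.142 0.018] gap 0.0443 F [ 0.7 -0.2  1. ] grip 0.0
```

>>> jog_arm([
  [0,0,0.1,0,0,0,0.3],
  [0,0,0.1,0,0,0,0],
  [0,0,0.1,0,0,0,0],
  [0,0,0.1,0,0,0,0],
  [0,0,0.1,0,0,0,0],
  [0,0,-3,0,0,0,0],
  [0,0,-7,0,0,0,0],
  [0,0,-10,0,0,0,0],
  [0,0,-10,0,0,0,0],
  [0,0,-10,0,0,0,0],
], force=25)

```text
clock: 4.22
ee_pos: [0.4825, 0.1416, 0.1159]
eef_rot: [[0.999, -0.032, -0.001], [-0.032, -0.999, -0.0], [-0.001, 0.001, -1.0]]
force: [0.4, -0.3, -0.7]
finger_gap: 0.0134
gripper_force: 25.0
```

```bash
python3 -c "
from h import *
to(.515,.266,.10,6.8);to(.504,.354,.10,6.8)"
```

```text
shift cm [  2.86 -12.54   1.58] turn [ 0.   0.1 -8.6] t 4.22 pos [0.482 0.142 0.116] gap 0.0134 F [ 0.4 -0.3 -0.7] grip 24.976609647274017
shift cm [  1.48 -21.3    1.57] turn [ 0.   0.1 -8.6] t 4.22 pos [0.482 0.142 0.116] gap 0.0134 F [ 0.4 -0.3 -0.7] grip 24.976609647274017
```

>>> jog_arm([
  [1.5,-21.3,1.6,0,0,-8.6,0],
  [1.5,-21.3,1.6,0,0,-8.6,0],
  [1.5,-21.3,1.6,0,0,-8.6,0],
  [1.5,-21.3,1.6,0,0,-8.6,0],
  [1.5,-21.3,1.6,0,0,-8.6,0],
  [1.5,-21.3,1.6,0,0,-8.6,0],
  [1.5,-21.3,4.6,0,0,-8.6,0],
  [1.5,-21.3,4.6,0,0,-8.6,0],
])

```text
clock: 5.22
ee_pos: [0.5039, 0.3509, 0.0687]
eef_rot: [[0.993, 0.116, -0.004], [0.116, -0.993, -0.004], [-0.004, 0.004, -1.0]]
force: [0.0, 0.0, 0.4]
finger_gap: 0.013
gripper_force: 25.0
```

```bash
python3 -c "
from h import *
to(.504,.354,.022,6.8)
cv2.imwrite('pics/a1.png',np.hstack([cv2.resize(arm.grab_frame('scene')[130:300,130:330,::-1],(400,340)),cv2.resize(arm.grab_frame('top')[170:340,90:290,::-1],(400,340))]))"
```

```text
shift cm [ 0.07 -0.33  4.67] turn [ 0.2  0.2 -0.1] t 5.22 pos [0.504 0.351 0.069] gap 0.013 F [0.  0.  0.4] grip 24.97652918100357
```

View pics/a1.png

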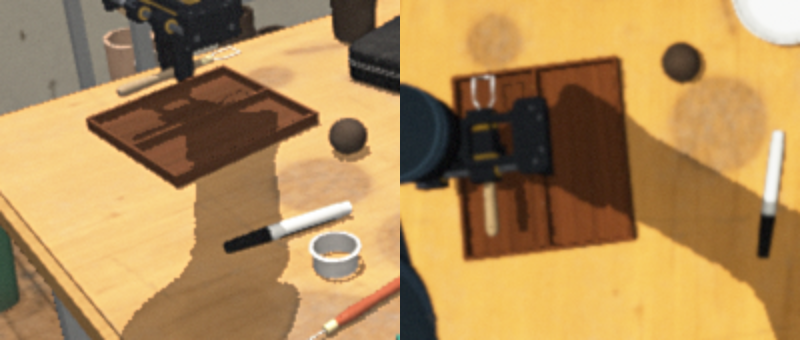

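The loop tool hangs over the outer bay of the wooden tray, with its loop at (482,75) and its handle end at (490,235). It is aligned, so I'm lowering it.

>>> jog_arm([
  [0,-0.1,2.5,0,0,0,0],
  [0,-0.1,4,0,0,0,0],
  [0,-0.1,4.6,0,0,0,0],
  [0,-0.1,4.6,0,0,0,0],
  [0,-0.1,4.6,0,0,0,0],
  [0,-0.1,4.6,0,0,0,0],
])

```text
clock: 6.08
ee_pos: [0.505, 0.3555, 0.0253]
eef_rot: [[0.993, 0.118, 0.001], [0.118, -0.993, 0.001], [0.001, -0.0, -1.0]]
force: [-0.1, 0.7, -0.8]
finger_gap: 0.0128
gripper_force: 25.0
```

>>> jog_arm([
  [0,0,0,0,0,0,0.32],
  [0,0,0,0,0,0,0.32],
  [0,0,0,0,0,0,0.32],
  [0,0,-2,0,0,0,0.32],
  [0,0,-6,0,0,0,0.32],
  [0,0,-11,0,0,0,0.5],
  [0,0,-13,0,0,0,0.5],
  [0,0,-13,0,0,0,0.5],
])

```text
clock: 7.08
ee_pos: [0.5055, 0.3558, 0.1566]
eef_rot: [[0.993, 0.118, 0.003], [0.118, -0.993, 0.002], [0.003, -0.002, -1.0]]
force: [0.7, 0.3, -0.5]
finger_gap: 0.044
gripper_force: 0.0
```

```bash
python3 -c "
from h import *
to(.446,-.0735,.15,6.2)"
```

```text
shift cm [-10.97  41.93   0.56] turn [-0.1 -0.2  0.6] t 7.08 pos [0.506 0.356 0.157] gap 0.044 F [ 0.7  0.3 -0.5] grip 0.0
```

>>> jog_arm([
  [-11,42,0.6,0,0,0.6,0.5],
  [-11,42,0.6,0,0,0.6,0.5],
  [-11,42,0.6,0,0,0.6,0.5],
  [-11,42,0.6,0,0,0.6,0.5],
  [-11,42,0.6,0,0,0.6,0.5],
  [-11,42,0.6,0,0,0.6,0.5],
  [-11,42,0.6,0,0,0.6,0.5],
  [-11,42,0.6,0,0,0.6,0.5],
  [-11,42,0.6,0,0,0.6,0.5],
  [-11,42,6,0,0,0.6,0.5],
])

```text
clock: 8.32
ee_pos: [0.4486, -0.0733, 0.0962]
eef_rot: [[0.994, 0.11, 0.008], [0.11, -0.994, 0.0], [0.008, 0.001, -1.0]]
force: [1.5, -0.3, -0.2]
finger_gap: 0.0442
gripper_force: 0.0
```

>>> jog_arm([
  [0,0,0,0,0,0,0.5],
  [0,0,0,0,0,0,0.5],
])

```text
clock: 8.57
ee_pos: [0.4454, -0.0736, 0.0955]
eef_rot: [[0.994, 0.11, -0.0], [0.11, -0.994, 0.0], [0.0, -0.0, -1.0]]
force: [-0.0, 0.8, -0.1]
finger_gap: 0.0443
gripper_force: 0.0
```

```bash
python3 -c "
from h import *
to(.446,-.0735,.016,6.2)
cv2.imwrite('pics/a2.png',np.hstack([arm.grab_frame('scene')[150:320,130:380,::-1],arm.grab_frame('top')[180:350,100:300,::-1]]))"
```

```text
shift cm [0.06 0.   7.95] turn [-0.  -0.   0.1] t 8.57 pos [ 0.445 -0.074  0.095] gap 0.0443 F [-0.   0.8 -0.1] grip 0.0
```

View pics/a2.png

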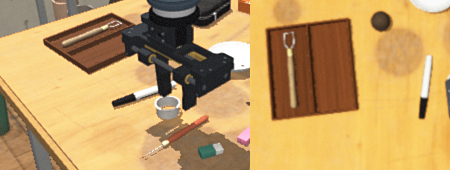

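The loop tool lies in the outer bay, from (288,35) to (293,105). The gripper is above the needle tool's handle.

>>> jog_arm([
  [0,0,4,0,0,0,0.4],
  [0,0,7,0,0,0,0.4],
  [0,0,7.9,0,0,0,0.4],
  [0,0,7.9,0,0,0,0.4],
  [0,0,7.9,0,0,0,0],
  [0,0,7.9,0,0,0,0],
  [0,0,7.9,0,0,0,0],
  [0,0,7.9,0,0,0,0],
  [0,0,7.9,0,0,0,0],
])

```text
clock: 9.8
ee_pos: [0.4456, -0.0749, 0.0164]
eef_rot: [[0.994, 0.107, 0.001], [0.107, -0.994, -0.0], [0.001, 0.0, -1.0]]
force: [-0.3, 0.2, 6.8]
finger_gap: 0.0115
gripper_force: 24.9
```

>>> jog_arm([
  [0,0,-3,0,0,0,0],
  [0,0,-7,0,0,0,0],
  [0,0,-11,0,0,0,0],
  [0,0,-13,0,0,0,0],
  [0,0,-13,0,0,0,0],
  [0,0,-13,0,0,0,0],
])

```text
clock: 10.55
ee_pos: [0.4444, -0.0748, 0.145]
eef_rot: [[0.994, 0.108, -0.001], [0.108, -0.994, 0.0], [-0.001, -0.0, -1.0]]
force: [-0.6, 1.0, -0.0]
finger_gap: 0.0119
gripper_force: 24.9
```

```bash
python3 -c "
from h import *
to(.519,.266,.12,6.8)"
```

```text
shift cm [ 11.08 -33.08   2.49] turn [-0.   0.1 -0.6] t 10.55 pos [ 0.444 -0.075  0.145] gap 0.0119 F [-0.6  1.  -0. ] grip 24.895191192626953
```

>>> jog_arm([
  [11,-33.1,2.5,0,0,-0.6,0],
  [11,-33.1,2.5,0,0,-0.6,0],
  [11,-33.1,2.5,0,0,-0.6,0],
  [11,-33.1,2.5,0,0,-0.6,0],
  [11,-33.1,2.5,0,0,-0.6,0],
  [11,-33.1,2.5,0,0,-0.6,0],
  [11,-33.1,2.5,0,0,-0.6,0],
  [11,-33.1,2.5,0,0,-0.6,0],
  [11,-33.1,7.5,0,0,-0.6,0],
  [11,-33.1,7.5,0,0,-0.6,0],
])

```text
clock: 11.8
ee_pos: [0.5162, 0.2625, 0.0676]
eef_rot: [[0.993, 0.116, -0.007], [0.116, -0.993, -0.005], [-0.007, 0.004, -1.0]]
force: [0.2, -0.4, 0.5]
finger_gap: 0.012
gripper_force: 24.9
```

```bash
python3 -c "
from h import *
to(.519,.266,.0205,6.8)
cv2.imwrite('pics/a3.png',np.hstack([cv2.resize(arm.grab_frame('scene')[130:300,130:330,::-1],(400,340)),cv2.resize(arm.grab_frame('top')[170:340,90:290,::-1],(400,340))]))"
```

```text
shift cm [ 0.35 -0.34  4.7 ] turn [ 0.2  0.4 -0.1] t 11.8 pos [0.516 0.262 0.068] gap 0.012 F [ 0.2 -0.4  0.5] grip 24.895243048667908
```

View pics/a3.png

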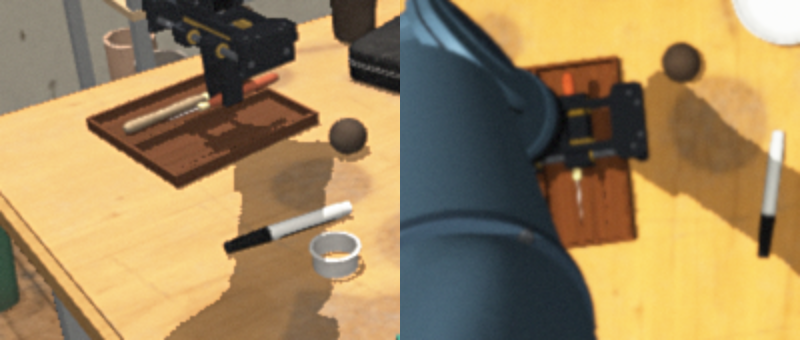

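The needle tool, (568,75) to (580,215), hangs in line with the inner bay, so I'm lowering it.

>>> jog_arm([
  [0,0,2.5,0,0,0,0],
  [0,0,4,0,0,0,0],
  [0,0,4.6,0,0,0,0],
  [0,0,4.6,0,0,0,0],
  [0,0,4.6,0,0,0,0],
])

```text
clock: 12.52
ee_pos: [0.5193, 0.2664, 0.0254]
eef_rot: [[0.993, 0.118, 0.001], [0.118, -0.993, 0.001], [0.001, -0.0, -1.0]]
force: [0.2, 0.7, 0.3]
finger_gap: 0.012
gripper_force: 24.9
```

```bash
python3 -c "
from h import *
to(.519,.266,.0205,6.8)"
```

```text
shift cm [-0.03  0.03  0.49] turn [-0.  -0.1 -0. ] t 12.53 pos [0.519 0.266 0.025] gap 0.012 F [0.2 0.7 0.3] grip 24.895196557044983
```

>>> jog_arm([
  [0,0,0.4,0,0,0,0],
  [0,0,0.4,0,0,0,0],
  [0,0,0.4,0,0,0,0.3],
  [0,0,0.4,0,0,0,0.3],
  [0,0,0.4,0,0,0,0.3],
  [0,0,-2,0,0,0,0.3],
  [0,0,-6,0,0,0,0.4],
  [0,0,-10,0,0,0,0.4],
  [0,0,-10,0,0,0,0.4],
  [0,0,-10,0,0,0,0.4],
])

```text
clock: 13.78
ee_pos: [0.5185, 0.2657, 0.1242]
eef_rot: [[0.993, 0.118, -0.001], [0.118, -0.993, -0.001], [-0.001, 0.0, -1.0]]
force: [0.6, 0.4, -0.9]
finger_gap: 0.0353
gripper_force: 0.0
```

```bash
python3 -c "
from h import *
to(.470,.067,.10,-7.2)"
```

```text
shift cm [-7.15 19.16  2.43] turn [ 0.  0. 14.] t 13.78 pos [0.518 0.266 0.124] gap 0.0353 F [ 0.6  0.4 -0.9] grip 0.0
```

>>> jog_arm([
  [-7.2,19.2,2.4,0,0,14,0.4],
  [-7.2,19.2,2.4,0,0,14,0.4],
  [-7.2,19.2,2.4,0,0,14,0.4],
  [-7.2,19.2,2.4,0,0,14,0.4],
  [-7.2,19.2,2.4,0,0,14,0.4],
  [-7.2,19.2,2.4,0,0,14,0.4],
  [-7.2,19.2,2.4,0,0,14,0.4],
  [-7.2,19.2,2.4,0,0,14,0.4],
])

```text
clock: 14.78
ee_pos: [0.4702, 0.0681, 0.1008]
eef_rot: [[0.992, -0.124, 0.0], [-0.124, -0.992, 0.0], [0.0, -0.001, -1.0]]
force: [0.4, -0.1, -0.1]
finger_gap: 0.0355
gripper_force: 0.0
```

```bash
python3 -c "
from h import *
to(.470,.067,.017,-7.2)"
```

```text
shift cm [-0.01  0.12  8.38] turn [-0.  -0.   0.1] t 14.78 pos [0.47  0.068 0.101] gap 0.0355 F [ 0.4 -0.1 -0.1] grip 0.0
```

>>> jog_arm([
  [0,0.1,4,0,0,0,0.4],
  [0,0.1,7,0,0,0,0.4],
  [0,0.1,8.3,0,0,0,0.4],
  [0,0.1,8.3,0,0,0,0.4],
  [0,0.1,8.3,0,0,0,0],
  [0,0.1,8.3,0,0,0,0],
  [0,0.1,8.3,0,0,0,0],
  [0,0.1,8.3,0,0,0,0],
])

```text
clock: 15.78
ee_pos: [0.4706, 0.0661, 0.0186]
eef_rot: [[0.992, -0.126, 0.002], [-0.126, -0.992, 0.0], [0.002, -0.0, -1.0]]
force: [-0.1, 0.1, 7.2]
finger_gap: 0.0146
gripper_force: 25.0
```

>>> jog_arm([
  [0,0,-3,0,0,0,0],
  [0,0,-7,0,0,0,0],
  [0,0,-11,0,0,0,0],
  [0,0,-13,0,0,0,0],
  [0,0,-13,0,0,0,0],
  [0,0,-13,0,0,0,0],
])

```text
clock: 16.52
ee_pos: [0.4693, 0.0658, 0.1469]
eef_rot: [[0.992, -0.126, -0.001], [-0.126, -0.992, -0.0], [-0.001, 0.0, -1.0]]
force: [0.8, 0.1, 0.1]
finger_gap: 0.0147
gripper_force: 25.0
```

```bash
python3 -c "
from h import *
to(.5476,-.3684,.12,-11.5)"
```

```text
shift cm [13.24 42.08  2.7 ] turn [0.  0.1 4.3] t 16.52 pos [0.469 0.066 0.147] gap 0.0147 F [0.8 0.1 0.1] grip 24.990354096516967
```

>>> jog_arm([
  [6.6,21,1.5,0,0,2,0],
  [13.2,42.1,2.7,0,0,4.3,0],
  [13.2,42.1,2.7,0,0,4.3,0],
  [13.2,42.1,2.7,0,0,4.3,0],
  [13.2,42.1,2.7,0,0,4.3,0],
  [13.2,42.1,2.7,0,0,4.3,0],
  [13.2,42.1,2.7,0,0,4.3,0],
  [13.2,42.1,2.7,0,0,4.3,0],
  [13.2,42.1,2.7,0,0,4.3,0],
  [13.2,42.1,7.7,0,0,4.3,0],
])

```text
clock: 17.77
ee_pos: [0.5512, -0.3675, 0.0732]
eef_rot: [[0.98, -0.198, 0.007], [-0.198, -0.98, -0.002], [0.007, 0.001, -1.0]]
force: [-0.2, -0.2, -0.6]
finger_gap: 0.0144
gripper_force: 25.0
```

>>> jog_arm([
  [0,0,0,0,0,0,0],
  [0,0,0,0,0,0,0],
])

```text
clock: 18.02
ee_pos: [0.5485, -0.3672, 0.0717]
eef_rot: [[0.98, -0.198, 0.0], [-0.198, -0.98, 0.0], [0.0, -0.0, -1.0]]
force: [-0.3, -0.5, 0.7]
finger_gap: 0.0145
gripper_force: 25.0
```

```bash
python3 -c "
from h import *
to(.5476,-.3684,.0225,-11.5)
cv2.imwrite('pics/a4.png',np.hstack([cv2.resize(arm.grab_frame('scene')[180:400,340:600,::-1],(400,340)),cv2.resize(arm.grab_frame('top')[150:320,340:540,::-1],(400,340))]))"
```

```text
shift cm [-0.07  0.14  4.92] turn [-0.  -0.   0.1] t 18.02 pos [ 0.549 -0.367  0.072] gap 0.0145 F [-0.3 -0.5  0.7] grip 24.990458004176617
```

View pics/a4.png

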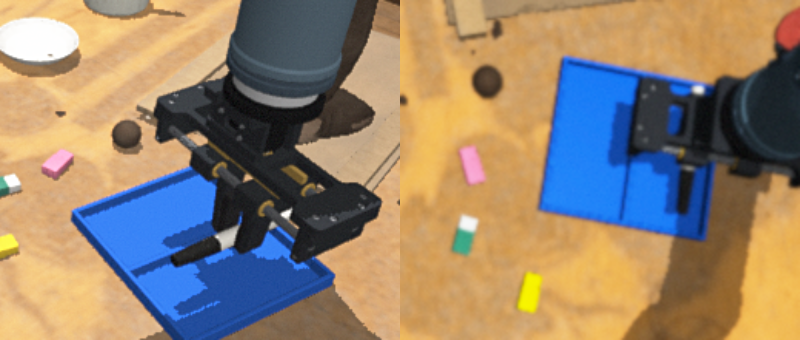

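The marker, cap end at (685,210), hangs in line with the outer blue bay, so I'm lowering it.

>>> jog_arm([
  [-0.1,0.1,2.5,0,0,0,0],
  [-0.1,0.1,4.2,0,0,0,0],
  [-0.1,0.1,4.8,0,0,0,0],
  [-0.1,0.1,4.8,0,0,0,0],
  [-0.1,0.1,4.8,0,0,0,0],
])

```text
clock: 18.75
ee_pos: [0.5471, -0.3693, 0.0233]
eef_rot: [[0.98, -0.2, 0.001], [-0.2, -0.98, -0.001], [0.001, 0.0, -1.0]]
force: [0.3, -0.1, -0.4]
finger_gap: 0.0147
gripper_force: 25.0
```

>>> jog_arm([
  [0,0,0,0,0,0,0],
  [0,0,0,0,0,0,0.32],
  [0,0,0,0,0,0,0.32],
  [0,0,0,0,0,0,0.32],
  [0,0,-2,0,0,0,0.32],
  [0,0,-6,0,0,0,0.4],
  [0,0,-10,0,0,0,0.4],
  [0,0,-10,0,0,0,0.4],
  [0,0,-10,0,0,0,0.4],
])

```text
clock: 19.88
ee_pos: [0.5465, -0.369, 0.1231]
eef_rot: [[0.98, -0.2, 0.0], [-0.2, -0.98, -0.0], [0.0, 0.0, -1.0]]
force: [-0.2, 0.0, 0.3]
finger_gap: 0.0354
gripper_force: 0.0
```

```bash
python3 -c "
from h import *
to(.466,-.1388,.09,-16.2)"
```

```text
shift cm [-12.48 -20.95   3.3 ] turn [ 0.  -0.   4.7] t 19.88 pos [ 0.546 -0.369  0.123] gap 0.0354 F [-0.2  0.   0.3] grip 0.0
```

>>> jog_arm([
  [-12.5,-21,3.3,0,0,4.7,0.4],
  [-12.5,-21,3.3,0,0,4.7,0.4],
  [-12.5,-21,3.3,0,0,4.7,0.4],
  [-12.5,-21,3.3,0,0,4.7,0.4],
  [-12.5,-21,3.3,0,0,4.7,0.4],
  [-12.5,-21,3.3,0,0,4.7,0.4],
  [-12.5,-21,3.3,0,0,4.7,0.4],
  [-12.5,-21,3.3,0,0,4.7,0.4],
])

```text
clock: 20.88
ee_pos: [0.4664, -0.1396, 0.0897]
eef_rot: [[0.96, -0.281, 0.0], [-0.281, -0.96, -0.0], [0.0, 0.0, -1.0]]
force: [-0.8, 0.1, 0.3]
finger_gap: 0.035
gripper_force: 0.0
```

```bash
python3 -c "
from h import *
to(.466,-.1388,.0165,-16.2)"
```

```text
shift cm [-0.06 -0.07  7.32] turn [ 0.  -0.  -0.1] t 20.88 pos [ 0.466 -0.14   0.09 ] gap 0.035 F [-0.8  0.1  0.3] grip 0.0
```

>>> jog_arm([
  [0,-0.1,3.5,0,0,0,0.4],
  [0,-0.1,6,0,0,0,0.4],
  [0,-0.1,7.3,0,0,0,0.4],
  [0,-0.1,7.3,0,0,0,0.4],
  [0,-0.1,7.3,0,0,0,0],
  [0,-0.1,7.3,0,0,0,0],
  [0,-0.1,7.3,0,0,0,0],
  [0,-0.1,7.3,0,0,0,0],
], force=15)

```text
clock: 21.88
ee_pos: [0.467, -0.1376, 0.0175]
eef_rot: [[0.96, -0.28, 0.001], [-0.28, -0.96, -0.0], [0.001, 0.0, -1.0]]
force: [-1.1, 0.6, 5.7]
finger_gap: 0.018
gripper_force: 15.0
```

>>> jog_arm([
  [0,0,-3,0,0,0,0],
  [0,0,-7,0,0,0,0],
  [0,0,-9,0,0,0,0],
  [0,0,-9,0,0,0,0],
  [0,0,-9,0,0,0,0],
])

```text
clock: 22.5
ee_pos: [0.4658, -0.1372, 0.106]
eef_rot: [[0.96, -0.279, -0.001], [-0.279, -0.96, 0.0], [-0.001, 0.0, -1.0]]
force: [-0.6, 1.1, -0.7]
finger_gap: 0.0175
gripper_force: 15.0
```

```bash
python3 -c "
from h import *
to(.5654,-.2812,.075,-11.5)"
```

```text
shift cm [13.59 11.04  3.08] turn [ 0.   0.1 -4.7] t 22.5 pos [ 0.466 -0.137  0.106] gap 0.0175 F [-0.6  1.1 -0.7] grip 14.99994546175003
```

>>> jog_arm([
  [13.6,11,1,0,0,-4.7,0],
  [13.6,11,1,0,0,-4.7,0],
  [13.6,11,1,0,0,-4.7,0],
  [13.6,11,3.1,0,0,-4.7,0],
  [13.6,11,3.1,0,0,-4.7,0],
  [13.6,11,3.1,0,0,-4.7,0],
  [13.6,11,3.1,0,0,-4.7,0],
])

```text
clock: 23.38
ee_pos: [0.5664, -0.2801, 0.0762]
eef_rot: [[0.98, -0.199, 0.0], [-0.199, -0.98, 0.0], [0.0, -0.0, -1.0]]
force: [0.0, -0.3, -0.6]
finger_gap: 0.018
gripper_force: 15.0
```

```bash
python3 -c "
from h import *
to(.5654,-.2812,.0225,-11.5)"
```

```text
shift cm [-0.07  0.13  5.37] turn [-0. -0.  0.] t 23.38 pos [ 0.566 -0.28   0.076] gap 0.018 F [ 0.  -0.3 -0.6] grip 14.99993696808815
```

>>> jog_arm([
  [0,0.1,2.5,0,0,0,0],
  [0,0.1,4.6,0,0,0,0],
  [0,0.1,5.3,0,0,0,0],
  [0,0.1,5.3,0,0,0,0],
  [0,0.1,5.3,0,0,0,0],
  [0,0.1,5.3,0,0,0,0.35],
  [0,0.1,5.3,0,0,0,0.35],
  [0,0.1,5.3,0,0,0,0.35],
])

```text
clock: 24.38
ee_pos: [0.5661, -0.282, 0.0228]
eef_rot: [[0.98, -0.2, 0.0], [-0.2, -0.98, -0.0], [0.0, 0.0, -1.0]]
force: [-0.5, -0.6, 0.1]
finger_gap: 0.0309
gripper_force: 0.0
```

>>> jog_arm([
  [0,0,-2,0,0,0,0.35],
  [0,0,-6,0,0,0,0.7],
  [0,0,-10,0,0,0,0.7],
  [0,0,-10,0,0,0,0.7],
  [0,0,-10,0,0,0,0.7],
])

```text
clock: 25.0
ee_pos: [0.5658, -0.2819, 0.1231]
eef_rot: [[0.98, -0.2, 0.0], [-0.2, -0.98, -0.0], [0.0, 0.0, -1.0]]
force: [-0.4, 0.8, 0.1]
finger_gap: 0.0618
gripper_force: 0.0
```

```bash
python3 -c "
from h import *
to(.4746,-.0017,.10,0)"
```

```text
shift cm [-14.54 -25.64   2.3 ] turn [  0.   -0.  -11.5] t 25.0 pos [ 0.566 -0.282  0.123] gap 0.0618 F [-0.4  0.8  0.1] grip 0.0
```

>>> jog_arm([
  [-14.5,-25.6,2.3,0,0,-11.5,0.72],
  [-14.5,-25.6,2.3,0,0,-11.5,0.72],
  [-14.5,-25.6,2.3,0,0,-11.5,0.72],
  [-14.5,-25.6,2.3,0,0,-11.5,0.72],
  [-14.5,-25.6,2.3,0,0,-11.5,0.72],
  [-14.5,-25.6,2.3,0,0,-11.5,0.72],
  [-14.5,-25.6,2.3,0,0,-11.5,0.72],
  [-14.5,-25.6,2.3,0,0,-11.5,0.72],
  [-14.5,-25.6,2.3,0,0,-11.5,0.72],
])

```text
clock: 26.12
ee_pos: [0.4754, -0.0033, 0.0996]
eef_rot: [[1.0, -0.003, -0.0], [-0.003, -1.0, -0.0], [-0.0, 0.0, -1.0]]
force: [-0.5, 0.1, 0.2]
finger_gap: 0.0635
gripper_force: 0.0
```

```bash
python3 -c "
from h import *
to(.4746,-.0017,.0245,0)
cv2.imwrite('pics/a5.png',arm.grab_frame('scene')[:,:,::-1])"
```

```text
shift cm [-0.08 -0.17  7.51] turn [ 0.   0.  -0.1] t 26.12 pos [ 0.475 -0.003  0.1  ] gap 0.0635 F [-0.5  0.1  0.2] grip 0.0
```

View pics/a5.png

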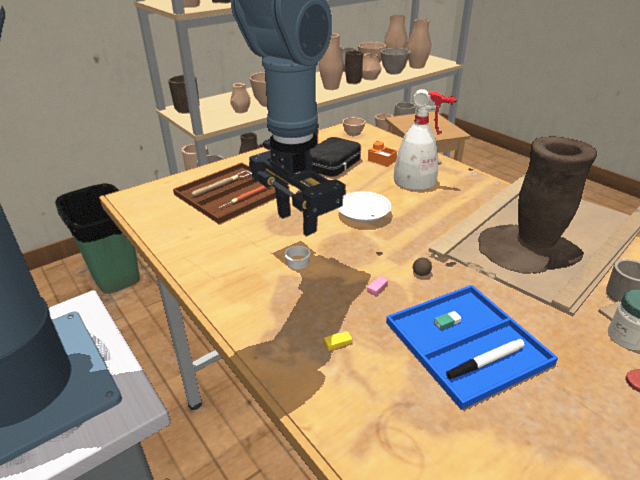

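The eraser at (448,320), the marker at (487,358) and both clay tools lie in their bays. The ring at (298,257) is under the gripper.

>>> jog_arm([
  [0,-0.1,3.5,0,0,0,0.72],
  [0,-0.1,6,0,0,0,0.72],
  [0,-0.1,7.5,0,0,0,0.72],
  [0,-0.1,7.5,0,0,0,0.72],
  [0,-0.1,7.5,0,0,0,0.4],
  [0,-0.1,7.5,0,0,0,0.4],
  [0,-0.1,7.5,0,0,0,0.4],
  [0,-0.1,7.5,0,0,0,0.4],
], force=15)

```text
clock: 27.18
ee_pos: [0.4759, -0.0012, 0.0254]
eef_rot: [[1.0, -0.001, 0.002], [-0.001, -1.0, -0.0], [0.002, 0.0, -1.0]]
force: [-0.7, -1.0, 5.9]
finger_gap: 0.0464
gripper_force: 15.0
```

>>> jog_arm([
  [0,0,-3,0,0,0,0.4],
  [0,0,-6,0,0,0,0.4],
  [0,0,-9,0,0,0,0.4],
  [0,0,-9,0,0,0,0.4],
  [0,0,-9,0,0,0,0.4],
])

```text
clock: 27.8
ee_pos: [0.4746, -0.0013, 0.1141]
eef_rot: [[1.0, -0.0, -0.001], [-0.0, -1.0, -0.0], [-0.001, 0.0, -1.0]]
force: [0.3, -0.9, -0.4]
finger_gap: 0.0464
gripper_force: 15.0
```

```bash
python3 -c "
from h import *
to(.6857,.050,.075,0)
im=arm.grab_frame('top');cv2.imwrite('pics/a6.png',np.hstack([cv2.resize(arm.grab_frame('scene')[130:300,200:400,::-1],(400,340)),cv2.resize(im[140:310,200:400,::-1],(400,340))]))"
```

```text
shift cm [21.11 -5.14  3.89] turn [ 0.   0.1 -0. ] t 27.8 pos [ 0.475 -0.001  0.114] gap 0.0464 F [ 0.3 -0.9 -0.4] grip 14.999970673183611
```

View pics/a6.png

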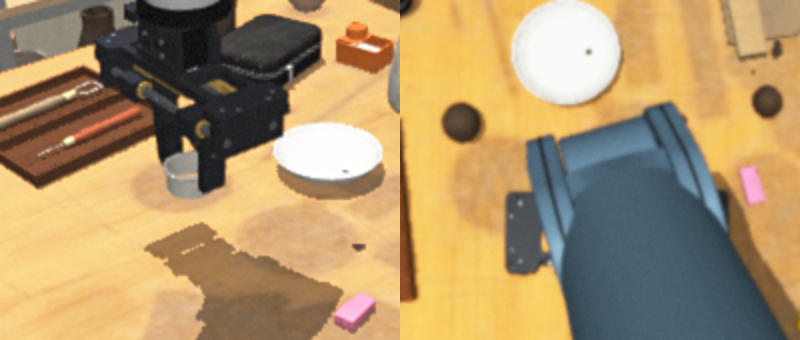

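The ring is held level at (190,172) on the left half, and the dish at (567,52) is clear. I'm carrying it over.

>>> jog_arm([
  [10,-2.5,0,0,0,0,0.4],
  [21.1,-5.1,1,0,0,0,0.4],
  [21.1,-5.1,2,0,0,0,0.4],
  [21.1,-5.1,3.9,0,0,0,0.4],
  [21.1,-5.1,3.9,0,0,0,0.4],
  [21.1,-5.1,3.9,0,0,0,0.4],
  [21.1,-5.1,3.9,0,0,0,0.4],
  [21.1,-5.1,3.9,0,0,0,0.4],
])

```text
clock: 28.9
ee_pos: [0.686, 0.0494, 0.0765]
eef_rot: [[1.0, -0.001, 0.001], [-0.001, -1.0, -0.0], [0.001, 0.0, -1.0]]
force: [-0.3, 0.3, -0.7]
finger_gap: 0.0461
gripper_force: 15.0
```

```bash
python3 -c "
from h import *
to(.6857,.050,.034,0)"
```

```text
shift cm [-0.03 -0.06  4.25] turn [ 0. -0. -0.] t 28.9 pos [0.686 0.049 0.077] gap 0.0461 F [-0.3  0.3 -0.7] grip 14.999945789311369
```

>>> jog_arm([
  [0,0,2,0,0,0,0.4],
  [0,0,3.5,0,0,0,0.4],
  [0,0,4,0,0,0,0.4],
  [0,0,4.1,0,0,0,0.4],
  [0,0,4.2,0,0,0,0.4],
  [0,0,4.2,0,0,0,0.4],
  [0,0,4.2,0,0,0,0.4],
])

```text
clock: 29.78
ee_pos: [0.6864, 0.0498, 0.0341]
eef_rot: [[1.0, -0.0, 0.001], [-0.0, -1.0, 0.0], [0.001, -0.0, -1.0]]
force: [0.7, -1.0, -0.9]
finger_gap: 0.0462
gripper_force: 15.0
```

```bash
python3 -c "
from h import *
to(.6857,.050,.034,0)"
```

```text
shift cm [-0.07 -0.02  0.01] turn [-0. -0. -0.] t 29.77 pos [0.686 0.05  0.034] gap 0.0462 F [ 0.7 -1.  -0.9] grip 14.999971435534007
```

>>> jog_arm([
  [0,0,0.1,0,0,0,0.4],
  [0,0,0.1,0,0,0,0.4],
  [0,0,0.1,0,0,0,0.61],
  [0,0,0.1,0,0,0,0.61],
  [0,0,0.1,0,0,0,0.61],
  [0,0,-1,0,0,0,0.61],
  [0,0,-3,0,0,0,0.65],
  [0,0,-7,0,0,0,0.65],
  [-10,0,-12,0,0,0,0.65],
  [-20,0,-12,0,0,0,0.65],
])

```text
clock: 31.02
ee_pos: [0.5694, 0.0502, 0.1446]
eef_rot: [[1.0, -0.001, 0.006], [-0.001, -1.0, 0.001], [0.006, -0.001, -1.0]]
force: [-0.2, 1.0, 0.1]
finger_gap: 0.0576
gripper_force: 0.0
```

>>> jog_arm([
  [0,15,0,0,0,0,0.65],
  [0,30,0,0,0,0,0.65],
  [0,30,0,0,0,0,0.65],
  [0,30,0,0,0,0,0.65],
  [0,30,0,0,0,0,0.65],
  [0,30,0,0,0,0,0.65],
  [0,30,0,0,0,0,0.65],
  [0,30,0,0,0,0,0.65],
])

```text
clock: 32.02
ee_pos: [0.569, -0.2481, 0.1417]
eef_rot: [[1.0, 0.002, 0.001], [0.002, -1.0, 0.001], [0.001, -0.001, -1.0]]
force: [0.1, -0.4, -0.1]
finger_gap: 0.0572
gripper_force: 0.0
```

```bash
python3 -c "
from h import *
to(.6857,.050,.034,0)
im=arm.grab_frame('top');cv2.imwrite('pics/a7.png',np.hstack([cv2.resize(arm.grab_frame('scene')[130:300,150:450,::-1],(400,300)),cv2.resize(im[140:310,100:300,::-1],(400,300))]))"
```

```text
shift cm [ 11.73 -29.77  10.81] turn [-0.  -0.   0.1] t 32.02 pos [ 0.569 -0.248  0.142] gap 0.0572 F [ 0.1 -0.4 -0.1] grip 0.0
```

View pics/a7.png

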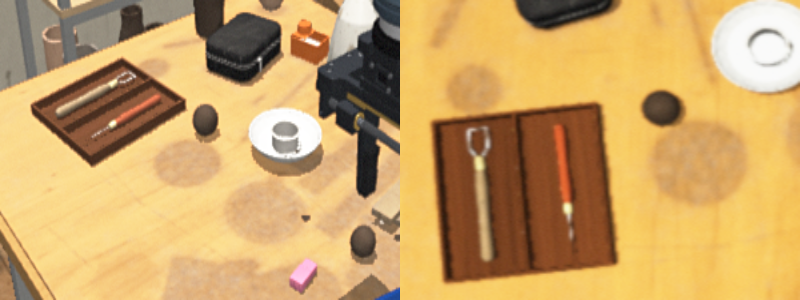

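The ring stands upright at (770,47), in the middle of the dish at about (767,45). Both clay tools lie flat in their bays and the balls are unmoved. I'm handing in.

```bash
python3 -c "
from bench import arm
print(arm.finish_job())"
```

```text
the job is handed in; nothing more can be done
None
```

The job is handed in at about 32 s: the clay tools are in the wooden tray, the marker and eraser in the blue tray, and the ring cutter is upright in the middle of the dish, with the clay balls and look-alike erasers untouched.

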